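Free a model plate from its index-locked fixture

ROBOT

A 7-joint arm with a two-finger parallel gripper is mounted at the origin on the work surface. World frame = base frame: x ahead of the robot, y to its left, z up, the work surface at z = 0. Lengths are in m, angles in rad, forces in N, time in s.
With the tool pointing down it reaches from about 0.35 to 0.9 m from the base axis. Payload 8.1 kg.
Tool frame: the origin (TCP) lies at the very end of the fingers, on their centre line; the grasp point (between the pads) lies 19 mm behind it (arm.tcp_to_grasp is the z of the grasp point in the tool frame, in m); z points along the fingers, y is the line along which they close (so a half turn about z gives the same grasp; the last joint's range is limited). The gripper opens to 92 mm and grips with 3 to 60 N. Pads are 19 mm wide; open, the fingers measure 130 mm over their backs; the gripper's body (75 mm by 190 mm) begins 47 mm behind the grasp point.
Start: joints at [-1.269, 0.434, 0.025, 1.573, -0.012, 1.134, -0.075], TCP at [0.246, 0.574, 0.227] pointing down, gripper open.
Joint ranges: [-2.62, 2.62], [-0.44, 2.09], [-1.27, 1.32], [0.08, 2.57], [-1.32, 4.46], [0.12, 2], [-2.74, 2.74]. Speed limits (rad/s): [2.22, 2.22, 3.01, 3.01, 3.14, 3.14, 3.14].

INTERFACE

Orientations are given as a rotation vector (axis times angle).
In Python, from cell import readout, vision, sign_off, arm gives the robot as it stands. The module is installed in compiled form; this text tells all that it offers.
- The arm moves only by the shell command python3 -m creep 'ROWS' [FORCE]. ROWS is JSON, a list of rows, each a list of 5 numbers: the shift along the tool's x, y, z in units of 4 cm (1.0 is 4 cm), then the turn about the tool's z in units of 4 degrees (1.0 is 4 degrees), then the opening, from 0 (shut) to 1 (fully open). A call has 1 to 12 rows; each row shifts and turns the commanded pose from where the row before left it, along the tool's axes as they then stand; what a row does not reach is not made up. A row lasts 1/8 s, in which the tool goes at most 62.5 mm and 10.7 degrees, less where a joint would pass 70% of its speed; a pose out of reach is approached as far as the arm can. A call with a number of a shift or a turn outside -1 to 1 is refused whole. A call with a gripper value outside its range is refused whole. The fingers move at their own pace and stop on an object; FORCE is the grip in N (left out, the last holds). Time passes only in rows, so rows that do not move let the fingers close. It gives the time, the measured TCP pose, the force, the opening and the grip force at its end, in the units of the state.
- readout.observe(): the state, without advancing time (a new reading comes with each control period).
- vision.get_image(name): name is "scene" or "top" or "wrist"; returns a dict with "pixels" (384x512x3 uint8, blue, green, red), "z_map" (384x512 float32, m along the optical axis (not along the pixel's ray), 0 where there is no reading), "camera_matrix" (3x3 intrinsics, pixels), "position" and "rotation" of the camera in the world. Camera axes: x right, y up, looking along -z (the intrinsics and any distortion apply to the point x, -y, -z); pixel columns grow to the right and rows downward; lengths in m; the calibration is good to about 2 mm. A picture is of the moment at which its call begins.
- sign_off(): hands the job in; it is judged then, once.
The state is a dict: "clock": time; "joints": joint angles; "dq": joint speeds; "joint_efforts": joint torques, N m; "position": TCP position; "ee_rot": TCP orientation; "force": force on the tool from outside, world axes, zero at the start; "ft_torque": the same for the moment, N m; "width": opening from 0.0 (shut) to 1.0 (fully open); "gripper_force": force on a finger pad.
Only numpy, scipy, OpenCV 4.12 (cv2) and the standard library are available. Lean on these libraries where they do the work, as an engineer would, in place of code of your own. Each camera call takes 0.05 s, during which the arm holds its last target. There are 200 camera calls.

TASK

On the grey fixture, pull up the spring-loaded ring, swing the steel keeper bar to the next notch of the index sector, away from the model plate, and let the ring drop so that the bar is locked there. Then slide the model plate towards the side the bar has freed until its keyhole slots' wide ends lie round the stud heads, lift it off, keep it level, and set it down (do not drop it) in the middle of the work mat, leaving the keeper locked in that notch and the bottle, jar and bowl where they are.

Things in the scene. Friction and masses are not known exactly. Their poses are not given: they have to be found in the camera images.
- fixture: Grey steel fixture fixed to the bench: base plate 230 (x) x 250 (y) x 20 mm, top at z = 20. Origin: centre of its underside; axes along its sides, z up (turned up to 0.3 rad from the world). Offsets below are in its frame, in mm. It carries the keeper bar at one corner and, on two studs, the model plate, whose centre is at (30, 68) at the start and at (4, 68) when slid ready to lift.
- pivot (a point): Keeper's vertical pivot axis, at (-59, -35) on the fixture's top; axes as the fixture's. Round it is an aluminium index sector, top at z = 32, with three notches 14 mm wide at radius 70, 45 degrees apart. At keeper angle q the ring's axis is at pivot + 70 * (sin q, -cos q) in the fixture's frame.
- keeper (a joint): Angle of the steel keeper bar (26 mm wide, top at z = 44), rad, counter-clockwise from above; notches at 0, 0.785, 1.571. At 0 (start, locked) its long end points to the fixture's +y and the nose there, at (-59, 70), stands 2 mm before the plate's -x edge and blocks it; the ring is on its tail, to -y. At 0.785, the next notch, the plate is free. Turns easily (0.04 N m) with the pin pulled.
- plunger (a joint): Height of the spring index pin and its ring above fully home, m: 0 home in a notch, 0.016 pulled right up; above 0.012 the pin clears the sector and the bar can turn. The spring pushes down with 6 N (home) to 8.4 N (right up). Let go between notches, the pin rides on the sector; let go within about 4 mm of a notch it drops in and centres itself.
- ring (a point): Middle of the dark knurled steel pull ring on the keeper's tail: an upright cylinder 34 mm in diameter and 32 mm tall, this point 72 mm above the bench when home (it rises with the pin and turns with the bar). Under it a 12 mm neck; the bar's top is 28 mm below this point. It spins freely on its pin, so the gripper may keep its direction while swinging the bar.
- cast (a point): Model plate with a cream plaster cast, loose, 0.3 to 0.55 kg: aluminium plate 160 (x) x 76 (y) x 6 mm, on its middle a block 56 (x) x 44 (y) x 42 mm with teeth up to 10 mm on top. Point: block's centre, 30 mm above the plate's underside; at z = 50 on the fixture. Axes along the plate, as the fixture's at the start. Grip the block across its 44 mm (y).
- rear_stud (a point): Foot of the rear one of two headed studs, at (66, 68) and (-38, 68) on the fixture's top: shank 7 mm, head 16 mm across, from z = 28 to 32. Each is in a keyhole slot of the plate: narrow part 10.5 mm wide, stud at its -x end at the start; wide end 22 x 22 mm, its centre 26 mm further +x. So slide the plate 26 mm (within 3) to the fixture's -x, then lift straight up over 12 mm.
- mat: Blue-grey work mat fixed on the bench, 220 (x) x 180 (y) x 3 mm; origin at the centre of its underside, on the bench. The plate set down on it has its cast point at z = 33 mm.
- amber_bottle_mid (a point): Bystander: amber bottle, 50 mm in diameter, 85 mm tall, point on its axis half-way up.
- jar_mid (a point): Bystander: white lidded jar, 60 mm in diameter, 55 mm tall, point on its axis half-way up.
- bowl_mid (a point): Bystander: small white bowl, 80 mm across, 32 mm tall, point on its axis half-way up.
There are look-alikes about, which are no part of the job. There is more than one size of the part that bears cast; the job needs the smallest.

How it is judged:
By the outcome, as a careful person would: the job done as asked, in the order asked, and still so for the second after the job is handed in, with the robot touching nothing.
It also fails if it takes over 61 s, if anything falls off the work surface, if the arm or the gripper's body presses on something with over 40 N, if the wrist force passes 120 N, or if a joint passes its speed limit or range.

## Working session

There is one attempt and no reset: what is moved stays moved. The work goes in short steps, Python scripts to look and compute and a shell command to move; the robot and the scene stay as the last step left them, time stands still between calls to the robot, and variables do not carry over. Pictures are saved under pics/ and viewed, at most 10 in all, crops included, and the job is handed in when it is done.

```bash
mkdir -p pics; cat > h.py <<'E'
import numpy as np, cv2
from cell import readout, vision, arm
def grab(n):
    d=vision.get_image(n); np.savez('pics/%s.npz'%n,**{k:np.asarray(v) for k,v in d.items()}); return d
def load(n): return dict(np.load('pics/%s.npz'%n))
def R(d):
    r=np.asarray(d['rotation'],float)
    return r if r.shape==(3,3) else cv2.Rodrigues(r)[0]
def pt(d,u,v,z=None):
    K=d['camera_matrix']; ray=np.array([(u-K[0,2])/K[0,0],-(v-K[1,2])/K[1,1],-1.]); w=R(d)@ray; p=np.asarray(d['position'])
    if z is None: return p+w*float(d['z_map'][int(v),int(u)])
    return p+w*(z-p[2])/w[2]
def cloud(d):
    K=d['camera_matrix']; v,u=np.mgrid[:384,:512]; Z=d['z_map']
    c=np.stack([(u-K[0,2])/K[0,0]*Z,-(v-K[1,2])/K[1,1]*Z,-Z],-1)
    return c@R(d).T+np.asarray(d['position'])
E
python3 - <<'E'
from h import *
for n in ('scene','top'):
    d=grab(n); print(n,d['position'],np.asarray(d['rotation']).round(3).tolist(),d['camera_matrix'].tolist(),[k for k in d])
    cv2.imwrite('pics/%s0.png'%n,cv2.resize(d['pixels'],(768,576)))
s=readout.observe(); print(s)
E
```

```text
scene [1.45405129 0.47355277 1.16204795] [0.48, 0.801, 1.991] [[389.67762870479567, 0.0, 258.20748864758417], [0.0, 389.67762870479567, 189.90013190868288], [0.0, 0.0, 1.0]] ['pixels', 'z_map', 'camera_matrix', 'position', 'rotation']
top [ 0.3675593  -0.05405087  1.25033411] [0.118, -0.08, -1.56] [[392.31383414966905, 0.0, 255.70718067062825], [0.0, 392.31383414966905, 188.99416084252354], [0.0, 0.0, 1.0]] ['pixels', 'z_map', 'camera_matrix', 'position', 'rotation']
{'clock': 0.1, 'joints': array([-1.26859971,  0.4351462 ,  0.02494022,  1.57401782, -0.01156766,
        1.13399024, -0.07512192]), 'dq': array([-0.0001222 , -0.00138845,  0.00086188, -0.00265589, -0.00090859,
        0.00043172,  0.00099446]), 'joint_efforts': array([ 3.41998173e-03, -6.69125104e+01,  9.87880714e-01, -3.15146184e+01,
       -6.05789479e-02,  3.73001152e-02,  3.46943023e-05]), 'position': array([0.24600371, 0.57404564, 0.22602295]), 'ee_rot': array([-6.31564929e-01, -3.07730911e+00,  2.21499901e-03]), 'force': array([ 0.22593674, -0.09206777,  1.44876999]), 'ft_torque': array([-0.00778897, -0.00617777, -0.02797419]), 'gripper_force': 0.0, 'width': 0.9982234708822249}
```

View pics/top0.png

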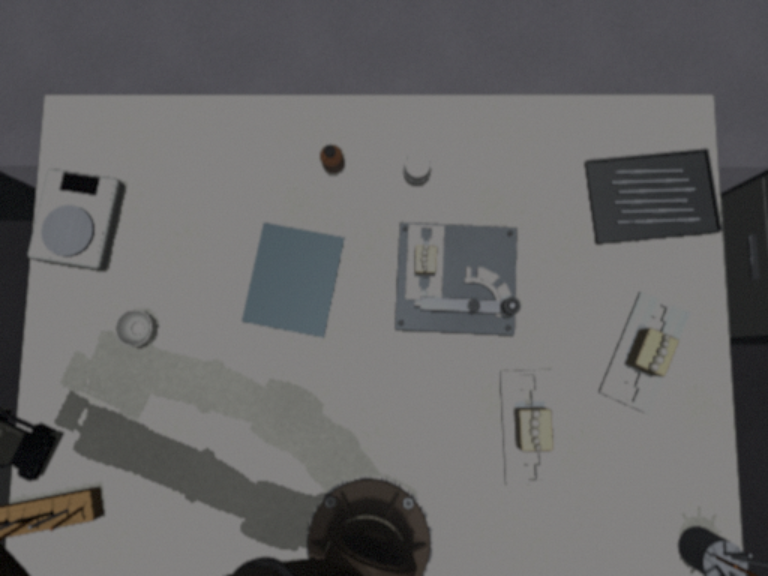

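View pics/scene0.png

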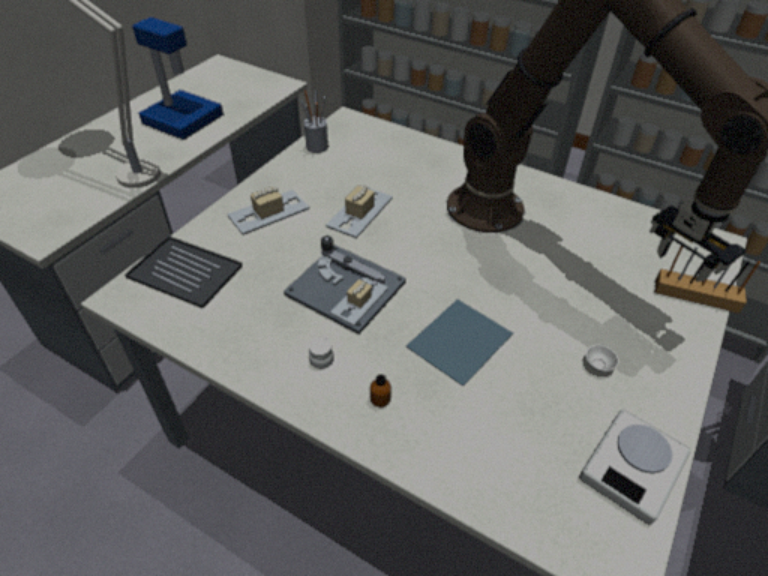

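The top view shows the fixture at (457,280) in the 768-wide picture, with the ring at (510,306) and the mat at (293,278).
Cast candidates are the small one on the fixture at (425,260) and two larger loose ones at (535,430) and (655,352). I choose (425,260), the smallest and the one on the studs. The only ring candidate is (510,306); the pivot cap at (474,306) could be mistaken for it. The mat is the blue-grey one, not the dark tray at (652,197).

```bash
python3 - <<'E'
from h import *
d=load('top'); im=d['pixels'].astype(np.uint8); f=np.clip(im*2.0,0,255).astype(np.uint8)
hsv=cv2.cvtColor(im,cv2.COLOR_BGR2HSV)
print('px fixture',hsv[200,330],'mat',hsv[185,195],'bench',hsv[100,150],hsv[225,250])
c=cloud(d); print('z bench',np.median(c[90:110,100:180,2]),'fixt',np.median(c[205:215,275:300,2]),'mat',np.median(c[175:195,185:205,2]))
def poly(mask,z,roi):
    m=np.zeros(mask.shape,np.uint8); x0,y0,x1,y1=roi; m[y0:y1,x0:x1]=mask[y0:y1,x0:x1]*255
    m=cv2.morphologyEx(m,cv2.MORPH_CLOSE,np.ones((5,5))); cs,_=cv2.findContours(m,0,2); k=max(cs,key=cv2.contourArea)
    w=np.array([pt(d,u,v,z)[:2] for u,v in k[:,0]],np.float32); r=cv2.minAreaRect(w*1000); print(r,cv2.contourArea(k)); return r
g=hsv[...,1].astype(int); 
print('mat'); poly((hsv[...,1]>70)&(hsv[...,0]>85)&(hsv[...,0]<120),.003,(150,135,240,235))
print('fix'); 
V=hsv[...,2]; poly((V<105)&(hsv[...,0]>85),.02,(255,140,355,232))
# ring: dark
m=((V<45)*255).astype(np.uint8)[190:220,325:355]; ys,xs=np.nonzero(m); print('ring',xs.mean()+325,ys.mean()+190,len(xs),pt(d,xs.mean()+325,ys.mean()+190,.088))
# nearby
for n,u,v,z in(('bottle',222,105,.085),('jar',278,112,.055),('bowl',91,219,.032),('cast',283,173,.078)): print(n,pt(d,u,v,z).round(3))
cv2.imwrite('pics/crop.png',cv2.resize(f[130:240,150:370],(800,400),interpolation=2))
E
```

```text
px fixture [126  12 108] mat [98 52 98] bench [ 10   6 130] [  0   4 131]
z bench -3.0201164966214833e-05 fixt 0.020098347159313912 mat 0.0026756811726201812
matTraceback (most recent call last):
  File "<stdin>", line 11, in <module>
  File "<stdin>", line 8, in poly
ValueError: max() iterable argument is empty
```

Depth is good, so I'll mask the fixture by height and the mat by saturation.

```bash
python3 - <<'E'
from h import *
d=load('top'); im=d['pixels']; f=np.clip(im*2.0,0,255).astype(np.uint8)
hsv=cv2.cvtColor(im,cv2.COLOR_BGR2HSV); c=cloud(d); S=hsv[...,1];V=hsv[...,2]
def poly(mask,z,roi):
    m=np.zeros(mask.shape,np.uint8); x0,y0,x1,y1=roi; m[y0:y1,x0:x1]=mask[y0:y1,x0:x1]*255
    m=cv2.morphologyEx(m,cv2.MORPH_CLOSE,np.ones((3,3))); cs,_=cv2.findContours(m,0,2); k=max(cs,key=cv2.contourArea)
    w=np.array([pt(d,u,v,z)[:2] for u,v in k[:,0]],np.float32); r=cv2.minAreaRect(w*1000); print(r,cv2.contourArea(k)); return r
print('mat'); poly(S>28,.003,(150,135,240,235))
print('fix'); poly(c[...,2]>.01,.02,(255,140,355,232))
h=c[...,2]
sel=np.zeros(h.shape,bool); sel[140:232,255:355]=1
q=sel&(h>.078); n,l,st,ce=cv2.connectedComponentsWithStats(q.astype(np.uint8))
for i in range(1,n): print('h>.078',st[i,4],ce[i],c[l==i].mean(0))
q=sel&(h>.06); n,l,st,ce=cv2.connectedComponentsWithStats(q.astype(np.uint8))
for i in range(1,n): print('h>.06',st[i,4],ce[i],c[l==i].mean(0),c[l==i].max(0))
for n,u,v,z in(('bottle',222,105,.085),('jar',278,112,.055),('bowl',91,219,.032)): print(n,pt(d,u,v,z).round(3))
cv2.imwrite('pics/crop.png',cv2.resize(f[130:240,250:370],(660,600),interpolation=2))
E
```

```text
mat
((534.2634887695312, 171.82797241210938), (178.43597412109375, 216.91156005859375), 79.64114379882812) 3546.5
fix
((536.0568237304688, -178.71795654296875), (262.000732421875, 235.6011505126953), 86.96641540527344) 5589.0
h>.078 1 [326. 144.] [ 0.3675593  -0.05405087  1.25033411]
h>.078 1 [275. 147.] [ 0.3675593  -0.05405087  1.25033411]
h>.078 1 [310. 146.] [ 0.3675593  -0.05405087  1.25033411]
h>.078 1 [283. 148.] [ 0.3675593  -0.05405087  1.25033411]
h>.078 1 [317. 152.] [ 0.3675593  -0.05405087  1.25033411]
h>.078 1 [262. 155.] [ 0.3675593  -0.05405087  1.25033411]
h>.078 1 [310. 156.] [ 0.3675593  -0.05405087  1.25033411]
h>.078 1 [281. 159.] [ 0.3675593  -0.05405087  1.25033411]
h>.078 1 [305. 158.] [ 0.3675593  -0.05405087  1.25033411]
h>.078 1 [284. 165.] [ 0.5895328  -0.11006511  0.07878209]
h>.078 1 [339. 165.] [ 0.3675593  -0.05405087  1.25033411]
h>.078 1 [284. 168.] [ 0.58044257 -0.11011268  0.07805242]
h>.078 1 [326. 168.] [ 0.3675593  -0.05405087  1.25033411]
h>.078 1 [277. 170.] [ 0.3675593  -0.05405087  1.25033411]
h>.078 3 [282.         171.33333333] [ 0.5698684
[... 4679 characters left out ...]
033411] [ 0.3675593  -0.05405087  1.25033411]
h>.06 1 [338. 212.] [ 0.3675593  -0.05405087  1.25033411] [ 0.3675593  -0.05405087  1.25033411]
h>.06 1 [259. 220.] [ 0.3675593  -0.05405087  1.25033411] [ 0.3675593  -0.05405087  1.25033411]
h>.06 1 [277. 221.] [ 0.3675593  -0.05405087  1.25033411] [ 0.3675593  -0.05405087  1.25033411]
h>.06 1 [331. 222.] [ 0.3675593  -0.05405087  1.25033411] [ 0.3675593  -0.05405087  1.25033411]
h>.06 1 [301. 226.] [ 0.3675593  -0.05405087  1.25033411] [ 0.3675593  -0.05405087  1.25033411]
h>.06 1 [270. 231.] [ 0.3675593  -0.05405087  1.25033411] [ 0.3675593  -0.05405087  1.25033411]
bottle [0.775 0.081 0.085]
jar [ 0.763 -0.092  0.055]
bowl [0.423 0.491 0.032]
```

View pics/crop.png

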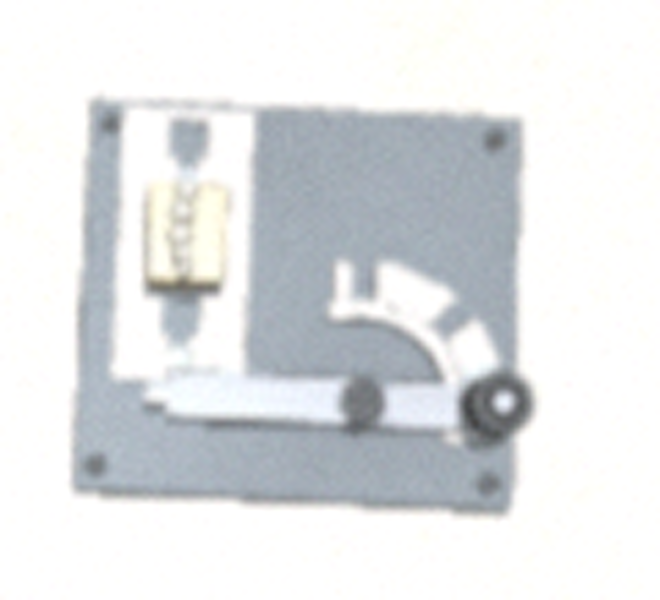

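The crop shows the fixture clearly: the small cast on the plate with its keyhole slots, the bar with its nose before the plate's lower (-x) edge, the pivot cap at (362,398) and the ring at (498,402). The sector notches run up towards +x. The bolts give me the fixture pose.

```bash
cat >> h.py <<'E'
def fx(o,a,p): # fixture mm -> world
    c,s=np.cos(a),np.sin(a); return np.array(o)+np.array([[c,-s],[s,c]])@np.array(p)/1000
def go(xyz,yaw=None):
    """yaw: wanted world angle of tool y; prints units"""
    s=readout.observe(); M=cv2.Rodrigues(np.array(s['ee_rot']))[0]; y=np.arctan2(M[1,1],M[0,1])
    u=M.T@(np.array(xyz)-s['position'])/.04
    print('clk',round(s['clock'],2),'pos',s['position'].round(4),'tooly',round(np.degrees(y),2),'F',s['force'].round(1),'w',round(s['width'],3),'gf',round(s['gripper_force'],1))
    print('shift units',u.round(2), 'turn', None if yaw is None else round(-((np.degrees(yaw-y)+90)%180-90)/4,2))
E
python3 - <<'E'
from h import *
d=load('top')
P=[pt(d,250+x/5.5,130+y/5.5,.021)[:2] for x,y in((110,123),(494,139),(95,464),(488,485))]
A,B,C,D=P; o=np.mean(P,0); print('ctr',o)
for q in (A-B,C-D): print('y dir',np.degrees(np.arctan2(q[1],q[0])),np.linalg.norm(q))
for q in (A-C,B-D): print('x dir',np.degrees(np.arctan2(q[1],q[0])),np.linalg.norm(q))
h=cloud(d)[...,2]; m=np.zeros(h.shape,np.uint8); m[140:232,255:355]=((h>.012)&(h<.2))[140:232,255:355]; m[195:212,331:352]=0
cs,_=cv2.findContours(m,0,2);k=max(cs,key=cv2.contourArea)
w=np.array([pt(d,u,v,.02)[:2] for u,v in k[:,0]],np.float32); r=cv2.minAreaRect(w*1000); print(r)
for a in (-2,-3): 
  print(a,[fx(o,np.radians(a),p).round(4) for p in((-59,-105),(30,68))])
go([.475,-.277,.2],np.radians(87.5))
E
```

```text
ctr [ 0.53763308 -0.17550716]
y dir 87.86374140844514 0.22195568535391189
y dir 87.45499943274594 0.22274700516318266
x dir -2.1329648654775113 0.19822684389110126
x dir -1.9077122306883043 0.19981747311284617
((538.317138671875, -174.82537841796875), (249.15199279785156, 229.54122924804688), 87.73661041259766)
-2 [array([ 0.475 , -0.2784]), array([ 0.57  , -0.1086])]
-3 [array([ 0.4732, -0.2773]), array([ 0.5712, -0.1092])]
clk 0.1 pos [0.246 0.574 0.226] tooly 66.8 F [ 0.2 -0.1  1.4] w 0.998 gf 0.0
shift units [-13.64 -17.3    0.68] turn -5.17
```

```bash
python3 -m creep '[[0,-0.3,0,-0.87,0.65],[0,-0.6,0,-0.87,0.65],[0,-0.6,0,-0.87,0.65],[0,-0.6,0,-0.87,0.65],[0,-0.6,0,-0.87,0.65],[0,-0.6,0,-0.87,0.65]]' 20; python3 -c "
from h import *
go([.475,-.2776,.2],np.radians(87.8))"
```

```text
clock: 0.85
position: [0.2147, 0.4458, 0.2264]
ee_rot: [-0.06, -3.141, 0.001]
force: [-0.1, 0.4, -0.4]
width: 0.653
gripper_force: 0.0
clk 0.85 pos [0.2147 0.4458 0.2264] tooly 87.81 F [-0.1  0.4 -0.4] w 0.653 gf 0.0
shift units [ -7.19 -17.82   0.67] turn 0.0
```

```bash
python3 -m creep '[[-0.6,-0.5,0,0,0.65],[-0.8,-0.8,0,0,0.65],[-0.8,-0.8,0,0,0.65],[-0.8,-0.8,0,0,0.65],[-0.8,-0.8,0,0,0.65],[-0.8,-0.8,0,0,0.65],[-0.8,-0.8,0,0,0.65],[-0.8,-0.8,0,0,0.65],[-0.8,-0.8,0,0,0.65],[-0.2,-0.9,0,0,0.65],[0,-0.9,0,0,0.65],[0,-0.9,0,0,0.65]]'; python3 -m creep '[[0,-0.9,0,0,0.65],[0,-0.9,0,0,0.65],[0,-0.9,0,0,0.65],[0,-0.9,0,0,0.65],[0,-0.9,0,0,0.65],[0,-0.9,0,0,0.65],[0,-0.9,0,0,0.65],[0,-0.9,0,0,0.65],[0,-0.6,0,0,0.65],[0,-0.4,0,0,0.65],[0,0,0,0,0.65]]'; python3 - <<'E'
from h import *
go([.475,-.2776,.2],np.radians(87.8))
d=grab('wrist'); s=readout.observe(); cv2.imwrite('pics/w1.png',np.clip(d['pixels']*1.6,0,255).astype(np.uint8)); print(d['position'])
E
```

```text
clock: 2.35
position: [0.487, 0.0502, 0.2264]
ee_rot: [-0.064, -3.14, 0.0]
force: [-0.2, -0.0, 0.8]
width: 0.65
gripper_force: 0.0
clock: 3.72
position: [0.4737, -0.2769, 0.2265]
ee_rot: [-0.066, -3.14, 0.0]
force: [-0.1, 0.6, 0.2]
width: 0.651
gripper_force: 0.0
clk 3.73 pos [ 0.4737 -0.2769  0.2265] tooly 87.59 F [-0.1  0.6  0.2] w 0.651 gf 0.0
shift units [-0.03 -0.02  0.66] turn -0.05
[ 0.39820425 -0.27403351  0.38433226]
```

View pics/w1.png

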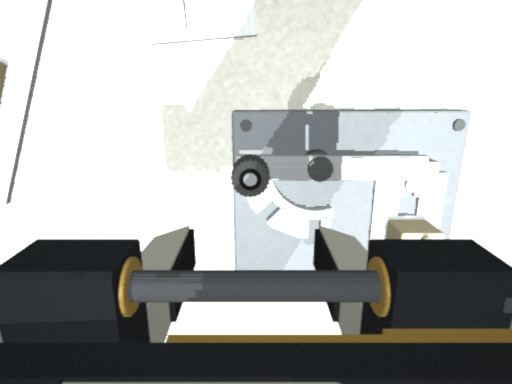

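The wrist view shows the ring at (250,176), the pivot cap at (320,166), the bolts at (246,126) and (459,125), and the fingers straddling the picture's middle. Next I check the ring and the fixture with it.

```bash
python3 - <<'E'
from h import *
d=load('wrist'); c=cloud(d); h=c[...,2]
m=np.zeros(h.shape,bool); m[140:210,220:285]=1; q=m&(h>.08)&(h<.1)
print('ring depth',c[q].mean(0),q.sum(), (c[q].min(0)+c[q].max(0))/2)
print('ring ray',pt(d,250,179,.088))
p,r=pt(d,246,126,.021)[:2],pt(d,459,125,.021)[:2]; print('bolts',p,r,np.degrees(np.arctan2(*(r-p)[::-1])),np.linalg.norm(r-p), 'pivotcap',pt(d,320,166,.05))
q2=np.zeros(h.shape,bool); q2[100:220,300:340]=1; print('pivot z',np.percentile(h[155:175,310:330],[50,95]))
d=load('top');print(pt(d,250+95/5.5,130+464/5.5,.021),pt(d,250+488/5.5,130+485/5.5,.021))
E
```

```text
ring depth [ 0.47422483 -0.28126813  0.08765518] 1169 [ 0.47530034 -0.28122365  0.0852958 ]
ring ray [ 0.47532349 -0.28150004  0.088     ]
bolts [ 0.4354648  -0.28471338] [ 0.44393655 -0.06282303] 87.81351690620566 0.22205200986684073 pivotcap [ 0.47484976 -0.21240662  0.05      ]
pivot z [0.04859717 0.04994766]
[ 0.44312945 -0.06073611  0.021     ] [ 0.43323859 -0.28326341  0.021     ]
```

```bash
python3 -m creep '[[0,-0.06,0.5,-0.05,0.65],[0,0,0.8,0,0.65],[0,0,0.8,0,0.65],[0,0,0.8,0,0.65],[0,0,0.7,0,0.65],[0,0,0.45,0,0.65],[0,0,0.2,0,0.65],[0,0,0,0,0.65]]'; python3 -m creep '[[0,0,0,0,0.2],[0,0,0,0,0.2],[0,0,0,0,0.2],[0,0,0,0,0.2],[0,0,0,0,0.2],[0,0,0,0,0.2]]' 40; python3 -c "
from h import *
go([.4745,-.2795,.072],np.radians(87.8))"
```

```text
clock: 4.78
position: [0.4741, -0.2778, 0.0566]
ee_rot: [-0.057, -3.141, -0.001]
force: [0.5, 0.2, 0.5]
width: 0.652
gripper_force: 0.0
clock: 5.52
position: [0.4744, -0.28, 0.0574]
ee_rot: [0.059, 3.139, -0.003]
force: [-0.0, -5.9, 5.4]
width: 0.361
gripper_force: 40.0
clk 5.53 pos [ 0.4744 -0.28    0.0574] tooly 87.83 F [-0.  -5.9  5.4] w 0.361 gf 40.0
shift units [-0.    0.01 -0.37] turn 0.01
```

```bash
python3 -m creep '[[0,0,-0.12,0,0.2],[0,0,-0.13,0,0.2],[0,0,-0.12,0,0.2],[0,0,0,0,0.2],[0,0,0,0,0.2]]'; python3 -c "
from h import *
o=[.5378,-.1755];a=np.radians(-2.2)
for q in (0,.2,.4,.6,.785):print(q,((np.array([np.sin(q)-0,1-np.cos(q)])*70)).round(1), (np.array([-(np.sin(q)),1-np.cos(q)])*70/40).round(3))
go([.4745,-.2795,.072],np.radians(87.8))"
```

```text
clock: 6.15
position: [0.4733, -0.2798, 0.0709]
ee_rot: [-0.059, -3.14, 0.002]
force: [0.5, -7.0, -9.5]
width: 0.367
gripper_force: 39.9
0 [0. 0.] [-0.  0.]
0.2 [13.9  1.4] [-0.348  0.035]
0.4 [27.3  5.5] [-0.681  0.138]
0.6 [39.5 12.2] [-0.988  0.306]
0.785 [49.5 20.5] [-1.237  0.512]
clk 6.15 pos [ 0.4733 -0.2798  0.0709] tooly 87.83 F [ 0.5 -7.  -9.5] w 0.367 gf 39.9
shift units [-0.03  0.01 -0.03] turn 0.01
```

```bash
python3 -m creep '[[0,-0.03,-0.03,0,0.2],[0,0,0,0,0.2],[-0.11,0.0,0,0,0.2],[-0.12,0.015,0,0,0.2],[-0.11,0.02,0,0,0.2],[-0.11,0.024,0,0,0.2],[-0.11,0.034,0,0,0.2],[-0.105,0.038,0,0,0.2],[0,0,0,0,0.2]]'; python3 -c "
from h import *
go([.4745,-.2795,.072],np.radians(87.8))"
```

```text
clock: 7.28
position: [0.5009, -0.2758, 0.0721]
ee_rot: [-0.058, -3.141, 0.001]
force: [2.5, -5.4, -8.9]
width: 0.363
gripper_force: 39.9
clk 7.28 pos [ 0.5009 -0.2758  0.0721] tooly 87.89 F [ 2.5 -5.4 -8.9] w 0.363 gf 39.9
shift units [ 0.66 -0.12  0.  ] turn 0.02
```

```bash
python3 -m creep '[[-0.105,0.048,0,0,0.2],[-0.1,0.052,0,0,0.2],[-0.095,0.06,0,0,0.2],[-0.095,0.065,0,0,0.2],[-0.09,0.075,0,0,0.2],[-0.088,0.08,0,0,0.2],[0,0,0,0,0.2],[0,0,0,0,0.2]]'; python3 -c "
from h import *
a=np.radians(-2.2)
s=readout.observe(); r0=np.array([.4739,-.2799]); piv=r0-fx([0,0],a,(0,-70)); v=s['position'][:2]-piv
print('q',np.arctan2(v[1],v[0])+np.pi/2-a,np.linalg.norm(v)); t=piv+fx([0,0],a,(70*np.sin(.785),-70*np.cos(.785))); print(t)
go([*t,.072],np.radians(87.8))"
```

```text
clock: 8.28
position: [0.5249, -0.261, 0.0723]
ee_rot: [0.057, 3.14, -0.0]
force: [4.9, -3.6, -9.7]
width: 0.357
gripper_force: 39.9
q 0.796961488185127 0.07029164416325544
[ 0.52412758 -0.26133162]
clk 8.28 pos [ 0.5249 -0.261   0.0723] tooly 87.92 F [ 4.9 -3.6 -9.7] w 0.357 gf 39.9
shift units [ 0.02 -0.01  0.01] turn 0.03
```

Within 1 mm of the notch, so I lower the pin and check that it goes home before releasing.

```bash
python3 -m creep '[[0.02,0,0.1,0,0.2],[0,0,0.14,0,0.2],[0,0,0.13,0,0.2],[0,0,0,0,0.2],[0,0,0,0,0.2]]'; python3 -c "
from h import *
go([.5241,-.2613,.057],np.radians(87.8))"
```

```text
clock: 8.9
position: [0.5245, -0.2613, 0.0578]
ee_rot: [0.057, 3.139, -0.001]
force: [5.1, -4.7, -6.9]
width: 0.36
gripper_force: 39.9
clk 8.9 pos [ 0.5245 -0.2613  0.0578] tooly 87.9 F [ 5.1 -4.7 -6.9] w 0.36 gf 39.9
shift units [0.01 0.   0.02] turn 0.03
```

```bash
python3 -m creep '[[0,0,0,0,0.65],[0,0,0,0,0.65],[0,0,0,0,0.65],[0,0,-0.3,0,0.65],[0,0,-0.8,0,0.65],[0,0,-0.8,0,0.65],[0,0,-0.8,0,0.65],[0,0,-0.6,0,0.65],[0,0,-0.2,0,0.65],[0,0,0,0,0.65]]'; python3 - <<'E'
from h import *
d=grab('wrist'); c=cloud(d); h=c[...,2]
q=(h>.08)&(h<.1); q[230:]=0; n,l,st,ce=cv2.connectedComponentsWithStats(q.astype(np.uint8))
for i in range(1,n):
  if st[i,4]>100: print(st[i],c[l==i].mean(0), c[l==i].max(0))
cv2.imwrite('pics/w2.png',np.clip(d['pixels']*1.4,0,255).astype(np.uint8))
go(np.r_[fx([.5378,-.176],np.radians(-2.2),(30,68)),.13],np.radians(87.8))
E
```

```text
clock: 10.15
position: [0.5234, -0.2611, 0.1982]
ee_rot: [0.058, 3.14, 0.0]
force: [-0.5, 0.6, 0.7]
width: 0.652
gripper_force: 0.0
[ 233  166   44   44 1405] [ 0.52545002 -0.26182485  0.08761959] [ 0.5445675  -0.24404757  0.09055594]
clk 10.2 pos [ 0.523  -0.2609  0.1974] tooly 87.89 F [-0.1  0.5 -0.3] w 0.649 gf 0.0
shift units [-1.04  3.83  1.69] turn 0.02
```

View pics/w2.png

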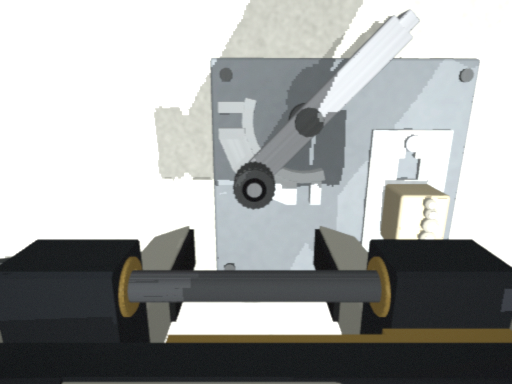

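The bar now lies at 45°, with the ring at (254,187) down at home height (88 mm top) in the middle notch, and the plate is free. The cast is at (415,215). I go above it.

```bash
python3 -m creep '[[-0.2,0.4,0,0,1],[-0.2,0.8,0,0,1],[-0.2,0.8,0,0,1],[-0.2,0.8,0,0,1],[-0.2,0.6,0,0,1],[-0.04,0.4,0,0,1],[0,0,0,0,1]]'; python3 - <<'E'
from h import *
d=grab('wrist'); c=cloud(d); h=c[...,2]
q=(h>.06)&(h<.072); q[235:]=0; n,l,st,ce=cv2.connectedComponentsWithStats(q.astype(np.uint8))
for i in range(1,n):
  if st[i,4]>100:
    w=c[l==i][:,:2].astype(np.float32)*1000; print(st[i],c[l==i].mean(0),cv2.minAreaRect(w))
cv2.imwrite('pics/w3.png',np.clip(d['pixels']*1.2,0,255).astype(np.uint8))
go(np.r_[fx([.5378,-.176],np.radians(-2.2),(30,68)),.034],np.radians(87.8))
E
```

```text
clock: 11.08
position: [0.5704, -0.109, 0.1973]
ee_rot: [-0.054, -3.14, -0.001]
force: [-1.3, -0.3, -0.7]
width: 0.998
gripper_force: 0.0
[ 67 113  29  42 284] [ 0.52390077 -0.24836219  0.06587735] ((524.85009765625, -250.52455139160156), (34.50839614868164, 13.959599494934082), 9.704811096191406)
[ 226  147   52   64 2467] [ 0.5687283  -0.11264634  0.06763906] ((571.189208984375, -112.02922821044922), (44.129642486572266, 55.896949768066406), 87.65949249267578)
clk 11.12 pos [ 0.5702 -0.1106  0.1976] tooly 87.92 F [ 0.7 -1.1 -0.5] w 1.0 gf 0.0
shift units [-0.01  0.04  4.09] turn 0.03
```

View pics/w3.png

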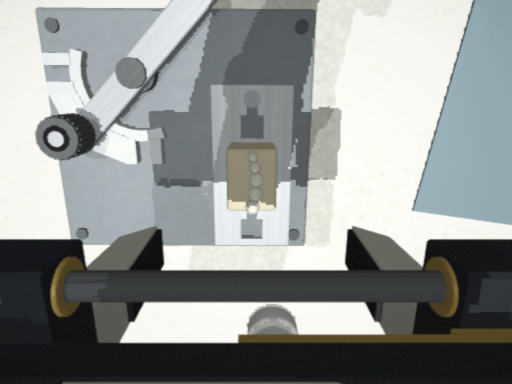

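The block at (251,177) in the picture is centred under the fingers; its measured size is 44 x 56 mm. Descend and grip.

```bash
python3 -m creep '[[-0.01,-0.02,0.5,0,1],[0,0,0.8,0,1],[0,0,0.8,0,1],[0,0,0.8,0,1],[0,0,0.6,0,1],[0,0,0.4,0,1],[0,0,0.18,0,1],[0,0,0,0,1]]'; python3 -m creep '[[0,0,0,0,0.3],[0,0,0,0,0.3],[0,0,0,0,0.3],[0,0,0,0,0.3],[0,0,0,0,0.3],[0,0,0,0,0.3]]' 30; python3 -c "
from h import *
go([.571,-.111,.034],np.radians(87.7))"
```

```text
clock: 12.12
position: [0.5709, -0.1121, 0.0348]
ee_rot: [-0.059, -3.141, 0.0]
force: [-0.3, 0.4, 0.0]
width: 0.999
gripper_force: 0.0
clock: 12.88
position: [0.5709, -0.1116, 0.0348]
ee_rot: [-0.058, -3.141, -0.0]
force: [-0.2, 0.5, 0.3]
width: 0.473
gripper_force: 30.0
clk 12.88 pos [ 0.5709 -0.1116  0.0348] tooly 87.88 F [-0.2  0.5  0.3] w 0.473 gf 30.0
shift units [-0.    0.01  0.02] turn 0.05
```

```bash
python3 -m creep '[[0.08,0,0,0,0.3],[0.12,0,0,0,0.3],[0.13,0,0,0,0.3],[0.13,0,0,0,0.3],[0.12,0,0,0,0.3],[0.07,0,0,0,0.3],[0,0,0,0,0.3],[0,0,0,0,0.3]]'; python3 - <<'E'
from h import *
go(np.r_[np.array([.5709,-.1116])+fx([0,0],np.radians(-2.2),(-26,0)),.0348],np.radians(87.7))
d=grab('top'); cv2.imwrite('pics/t2.png',cv2.resize(np.clip(d['pixels']*1.7,0,255).astype(np.uint8)[120:240,250:370],(600,600),interpolation=2))
d=grab('wrist'); c=cloud(d); h=c[...,2]
cv2.imwrite('pics/w4.png',np.clip(d['pixels']*1.2,0,255).astype(np.uint8))
E
```

```text
clock: 13.88
position: [0.5442, -0.1107, 0.0347]
ee_rot: [-0.058, -3.14, -0.0]
force: [-3.9, 1.5, 5.0]
width: 0.474
gripper_force: 30.0
clk 13.88 pos [ 0.5442 -0.1107  0.0347] tooly 87.88 F [-3.9  1.5  5. ] w 0.474 gf 30.0
shift units [-0.02  0.   -0.  ] turn 0.04
```

View pics/w4.png

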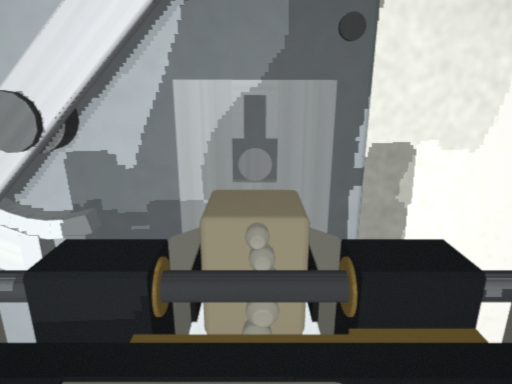

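The stud head at (255,163) lies inside the wide end of the slot, roughly (232–277, 138–181). I lift straight up.

```bash
python3 -m creep '[[0,0,-0.1,0,0.3],[0,0,-0.15,0,0.3],[0,0,-0.2,0,0.3],[0,0,-0.3,0,0.3],[0,0,0,0,0.3]]' 40; python3 -c "
from h import *
go([.5343,.172,.075],np.radians(79.64))"
```

```text
clock: 14.6
position: [0.5458, -0.1108, 0.066]
ee_rot: [0.058, 3.139, -0.0]
force: [0.3, -0.2, -3.3]
width: 0.479
gripper_force: 40.0
clk 14.6 pos [ 0.5458 -0.1108  0.066 ] tooly 87.88 F [ 0.3 -0.2 -3.3] w 0.479 gf 40.0
shift units [ 0.55  7.06 -0.23] turn 2.06
```

```bash
python3 -m creep '[[0,0,-0.4,0,0.3],[0,0.3,-0.2,0,0.3],[0.05,0.6,0,0.2,0.3],[0.05,0.7,0,0.3,0.3],[0,0.8,0,0.3,0.3],[0,0.8,0,0.3,0.3],[0,0.8,0,0.3,0.3],[0,0.8,0,0.3,0.3],[0,0.8,0,0.3,0.3],[0,0.7,0,0.06,0.3],[0,0.4,0,0,0.3],[0,0,0,0,0.3]]'; python3 - <<'E'
from h import *
go([.5343,.172,.0178],np.radians(79.64))
d=grab('wrist'); c=cloud(d); h=c[...,2]
q=(h>.112)&(h<.13); q[235:]=0; print(c[q].mean(0),q.sum())
cv2.imwrite('pics/w5.png',np.clip(d['pixels']*1.2,0,255).astype(np.uint8))
E
```

```text
clock: 16.1
position: [0.5694, 0.1571, 0.0888]
ee_rot: [-0.28, -3.129, -0.001]
force: [0.4, -0.6, -5.0]
width: 0.473
gripper_force: 40.0
clk 16.1 pos [0.5694 0.1571 0.0888] tooly 79.78 F [ 0.4 -0.6 -5. ] w 0.473 gf 40.0
shift units [0.93 0.21 1.77] turn 0.04
[0.54458753 0.16116922 0.12041267] 2700
```

View pics/w5.png

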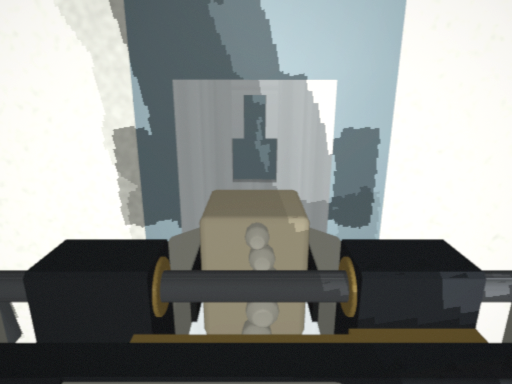

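The plate sits unslipped in the grip, level over the mat, with the mat edges symmetric about it. I correct and lower it gently.

```bash
python3 -m creep '[[0.3,0.07,0,0.04,0.3],[0.4,0.07,0.2,0,0.3],[0.23,0.07,0.4,0,0.3],[0,0,0.4,0,0.3],[0,0,0.3,0,0.3],[0,0,0.2,0,0.3],[0,0,0.1,0,0.3],[0,0,0,0,0.3]]'; python3 -c "
from h import *
go([.5343,.172,.0178],np.radians(79.64))"
```

```text
clock: 17.15
position: [0.5347, 0.1705, 0.0246]
ee_rot: [-0.289, -3.128, 0.0]
force: [-0.7, -0.2, -3.5]
width: 0.477
gripper_force: 40.0
clk 17.15 pos [0.5347 0.1705 0.0246] tooly 79.46 F [-0.7 -0.2 -3.5] w 0.477 gf 40.0
shift units [0.02 0.04 0.17] turn -0.04
```

```bash
python3 -m creep '[[0,0.02,0.06,0,0.3],[0,0.02,0.05,0,0.3],[0,0,0.03,0,0.3],[0,0,0.02,0,0.3],[0,0,0.01,0,0.3],[0,0,0,0,0.3],[0,0,0,0,0.3]]'; python3 -c "
from h import *
go([.5343,.172,.0178],np.radians(79.64))"
```

```text
clock: 18.02
position: [0.5349, 0.1723, 0.018]
ee_rot: [0.288, 3.128, 0.0]
force: [1.1, 0.1, -2.9]
width: 0.48
gripper_force: 40.0
clk 18.02 pos [0.5349 0.1723 0.018 ] tooly 79.48 F [ 1.1  0.1 -2.9] w 0.48 gf 40.0
shift units [ 0.01 -0.01  0.  ] turn -0.04
```

```bash
for i in 1; do python3 -m creep '[[0,0,0.015,0,0.3],[0,0,0.01,0,0.3],[0,0,0,0,0.3],[0,0,0,0,0.3]]'; done; python3 -m creep '[[0,0,0.01,0,0.3],[0,0,0.01,0,0.3],[0,0,0,0,0.3],[0,0,0,0,0.3]]'
```

```text
clock: 18.52
position: [0.5349, 0.1723, 0.0177]
ee_rot: [0.288, 3.128, 0.001]
force: [-3.9, -1.0, 8.9]
width: 0.476
gripper_force: 40.0
clock: 19.02
position: [0.5349, 0.1723, 0.0177]
ee_rot: [0.288, 3.128, 0.002]
force: [-6.4, -1.6, 19.3]
width: 0.478
gripper_force: 40.0
```

Firm contact; ease off slightly, open and rise.

```bash
python3 -m creep '[[0,0,-0.025,0,0.3],[0,0,0,0,0.3],[0,0,0,0,0.6],[0,0,0,0,0.9],[0,0,0,0,1],[0,0,0,0,1],[0,0,0,0,1],[0,0,-0.3,0,1],[0,0,-0.8,0,1],[0,0,-0.8,0,1],[0,0,-0.8,0,1],[0,0,-0.8,0,1]]'; python3 -m creep '[[0.3,0.5,-0.5,0,1],[0.5,0.9,0,0,1],[0.5,0.9,0,0,1],[0.5,0.9,0,0,1],[0,0.9,0,0,1],[0,0.9,0,0,1],[0,0.5,0,0,1],[0,0,0,0,1]]'; python3 - <<'E'
from h import *
d=grab('top'); c=cloud(d); h=c[...,2]
def blob(lo,hi,roi):
    x0,y0,x1,y1=roi; q=np.zeros(h.shape,np.uint8); q[y0:y1,x0:x1]=((h>lo)&(h<hi))[y0:y1,x0:x1]
    n,l,st,ce=cv2.connectedComponentsWithStats(q); i=1+np.argmax(st[1:,4]); w=c[l==i]; print(st[i,4],w.mean(0).round(4),cv2.minAreaRect(w[:,:2].astype(np.float32)*1000))
blob(.04,.07,(150,135,240,235)); blob(.006,.02,(150,135,240,235)); blob(.08,.1,(255,140,355,232))
go([0,0,0]); cv2.imwrite('pics/t3.png',np.clip(cv2.resize(d['pixels'],(768,576))*1.6,0,255).astype(np.uint8))
E
```

```text
clock: 20.52
position: [0.5348, 0.1721, 0.1591]
ee_rot: [0.288, 3.128, 0.001]
force: [0.9, 1.0, 0.1]
width: 0.997
gripper_force: 0.0
clock: 21.52
position: [0.5038, 0.4031, 0.1774]
ee_rot: [0.284, 3.129, 0.001]
force: [-0.6, -0.8, 0.2]
width: 0.999
gripper_force: 0.0
260 [0.5344 0.1736 0.0523] ((535.1177368164062, 174.6181640625), (45.046661376953125, 55.78536605834961), 78.65449523925781)
712 [0.5331 0.1732 0.0094] ((536.3428955078125, 176.76705932617188), (91.21688079833984, 169.37124633789062), 80.3636474609375)
110 [ 0.5266 -0.2577  0.0873] ((526.8831787109375, -257.3751220703125), (33.01762390136719, 32.76992416381836), 3.3057608604431152)
clk 21.57 pos [0.5041 0.4014 0.1774] tooly 79.51 F [ 0.6 -0.4  0.3] w 1.0 gf 0.0
shift units [ 10.57 -12.16   4.44] turn None
```

View pics/t3.png

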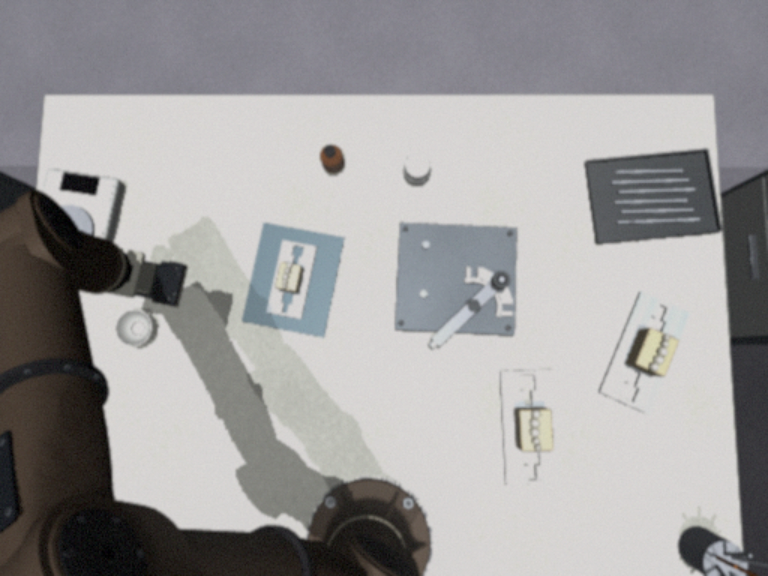

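The plate lies in the middle of the mat at (291,278). The bar is locked at 45° with the ring at (500,280) and down. Bottle (332,158), jar (417,169) and bowl (136,328) have not moved, and the arm is clear.

```bash
python3 -c "
from cell import sign_off
print(sign_off())"
```

```text
the job is handed in; nothing more can be done
None
```

The job is handed in at about 21.6 s of the 61 s limit: the keeper bar is locked in the next notch, the model plate was set down in the middle of the mat, and the bottle, jar and bowl look unmoved in the last picture; no verdict came back.

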